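# Wind the can-end guide rail in by one turn of its hand wheel

### The arm

A 6-joint arm with a two-finger parallel gripper is mounted at the origin on a cart in front of the work surface, level with it; the furniture and walls round the work are solid. World frame = base frame: x ahead of the robot, y to its left, z up, the work surface at z = 0. Lengths are in mm, angles in rad, forces in N, time in s.
With the tool pointing down it reaches from about 350 to 775 mm from the base axis. Payload 7.3 kg.
Tool frame: the origin (TCP) lies midway between the tips of the shut fingers; the grasp point (between the pads) lies 19 mm behind it; z points along the fingers, y is the line along which they close (so a half turn about z gives the same grasp; the last joint's range is limited). The gripper opens to 92 mm and grips with 3 to 60 N. Pads are 19 mm wide; open, the fingers measure 130 mm over their backs; the gripper's body (75 mm by 190 mm) begins 47 mm behind the grasp point.
Start: joints at [-1.277, 0.342, 1.524, -0, 1.275, -0.146], TCP at [223.547, -475.049, 226.741] pointing down, gripper open.
Joint ranges: [-2.53, 2.53], [-0.77, 2.02], [0.04, 2.7], [-1, 4.14], [0.28, 2.66], [-3.11, 3.11]. Speed limits (rad/s): [2.57, 2.57, 3.14, 3.14, 3.14, 3.14].

### API

Orientations are given as [roll, pitch, yaw] about the fixed x, y, z axes, in that order (R = Rz(yaw) Ry(pitch) Rx(roll)).
In Python, from plant import bot gives the robot as it stands.
- The arm moves only by the tool jog_arm, never from a script. Its arguments are lists of equal length, an entry for each row: "dp": the shift along the tool's x, y, z in m, a list of three; "twist": the turn about the tool's z in degrees. A call has 1 to 10 rows; each row shifts and turns the commanded pose from where the row before left it, along the tool's axes as they then stand; what a row does not reach is not made up. A row lasts 1/8 s, in which the tool goes at most 62.5 mm and 10.7 degrees, less where a joint would pass 70% of its speed; a pose out of reach is approached as far as the arm can. A call is refused whole if a number of a shift passes 0.0625 or a number of a turn 10.7, either way. A call with a gripper value outside its range is refused whole. "jaw" is the finger opening in m, from 0 to 0.0918, set as the call begins (left out, the last holds). The fingers move at their own pace and stop on an object; the grip force is fixed at half the most. Time passes only in rows, so rows that do not move let the fingers close. It gives the time, the measured TCP pose, the force, the opening and the grip force at its end, in the units of the state.
- bot.get_obs(): the state, without advancing time (a new reading comes with each control period).
- bot.capture(name): name is "scene" or "top" or "wrist"; returns the picture (420x560x3 uint8, blue, green, red); there is no depth.
- bot.camera_params(name): a dict with "fx", "fy", "cx", "cy" (pixels), "R" (3x3) and "t" (3): a world point X has camera coordinates R X + t. Camera axes: x right, y down, z forward; pixel columns grow to the right and rows downward; lengths in mm; the calibration is good to about 2 mm. The wrist camera is an equidistant fisheye: a pixel r from the principal point sees the ray r / f radians off the axis. A picture is of the moment at which its call begins: read the wrist's pose just before it. camera_params takes no time and is no camera call; for the wrist camera it gives the pose at the moment of the call.
- bot.close_job(): hands the job in; it is judged then, once.
Trained networks look in the newest picture that a camera, given by its name, has taken for a name from the list of things; names that differ only in an ending like _2 or _b are one class to them, and where a whole thing is asked for, a point or a joint stands for the part that bears it (a point fixed in the world has none). Each returns a list of dicts, best first, with "confidence" (0 to 1); they miss things now and then, are a little off and sometimes report something else, mostly with a low value. They report only what shows in the picture. A call takes as long as a camera call.
- bot.find_in(camera, label): "bbox" ([centre column, centre row, width, height] in pixels, round what is visible of it).
- bot.masks_of(camera, label): "pixels" (420x560 bool, what is visible of it) and "bbox" ([centre column, centre row, width, height] in pixels, round what is visible of it).
The state is a dict: "time": time; "joint_positions": joint angles; "dq": joint speeds; "tau": joint torques, N m; "tool_pos": TCP position; "tcp_rot": TCP orientation; "contact_force": force on the tool from outside, world axes, zero at the start; "moment": the same for the moment, N m; "grip_width": finger opening in mm; "finger_force": force on a finger pad.
Only numpy, scipy, OpenCV 4.12 (cv2) and the standard library are available. Lean on these libraries where they do the work, as an engineer would, in place of code of your own. Each camera call takes 0.05 s, during which the arm holds its last target. There are 200 camera calls.

### The job

Wind the guide rail in to fit the can ends: with the gripper's fingertips, gently push the hand wheel round clockwise (seen from above) by its red upright handle, through exactly one full turn, until the handle stands at the yellow pointer again, and do not run on past it. Only push the handle: do not pinch it, and neither lift nor disturb the things lying around. Leave the wheel at rest with the hand clear.

Things in the scene. Friction and masses are not known exactly. Their poses are not given: they have to be found in the camera images.
- wheel (a joint): angle of the hand wheel in rad: 0 at the start, with the handle at the pointer; grows clockwise seen from above; 6.283 is one full turn. It turns stiffly (about 2 to 2.5 N at the handle) either way, stays where it is left, and has no stop or click within two turns. One turn winds the moving guide rail 8 mm towards the fixed rail.
- wheel_centre (a point): point on the wheel's vertical axis at the height of the rim's top (z = 0.112); does not turn. The black wheel lies level and has three spokes; its rim is a ring of 70 mm centre radius made of 14 mm round bar; the hub stands to z = 0.115.
- crank_handle: the red upright handle standing on the wheel's rim, fixed to the rim but free to spin about its own axis: round, 22 mm diameter, from the rim's top (z = 0.112) up to z = 0.161, its axis 70 mm from the wheel's axis. Origin at its foot, 1 mm below the rim's top; z up.
- handle_mid (a point): point on the handle's axis at mid height, z = 0.139; goes round with the wheel.
- pointer_tip (a point): tip of the fixed yellow pointer just outside the rim, 91 mm from the wheel's axis, pointing at the axis; its top is at z = 0.109, lower than the rim's top. At joint 0 and after each full turn the handle stands exactly between the wheel's axis and this tip.
- guide_unit: the fixed guide unit that carries the wheel, on a plywood board whose top is at z = 0.045: aluminium base plate 215x160x10 mm, blue gearbox under the wheel, pointer on its +y side, and on its -x side (towards the robot) a lane of two low steel rails (26 mm high) with two can ends between them. Origin under the wheel's axis on the board; z up. All but the handle is below z = 0.115.
- can_sample: bystander: white drinks can standing upright, 66 mm diameter, 122 mm tall, near the right edge, standing or lying on the tray floor (z = 0); loose, to be left alone. Origin at the centre of its underside.
- date_stamp: bystander: hand stamp with a red knob on a black block, 34x34x70 mm, near the right edge, standing or lying on the tray floor (z = 0); loose, to be left alone. Origin at the centre of its underside.
- ferrule_cap_1: bystander: stainless cap, a 50 mm disc 10 mm high, near the left edge, standing or lying on the tray floor (z = 0); loose, to be left alone. Origin at the centre of its underside.
- lane_end_0: aluminium can end, a 57 mm disc 7 mm high, lying loose between the two guide rails on the unit's base plate; to be left alone. Origin at the centre of its underside.
- lane_end_1: aluminium can end, a 57 mm disc 7 mm high, lying loose between the two guide rails on the unit's base plate; to be left alone. Origin at the centre of its underside.

How it is judged (in metres and radians):
On the way, in this order (a step that is already met when the one before it is completed fails the run):
1. the handle has been pushed a quarter of the way round (value of joint wheel between 1.3 and 2.9 rad and contact force between the fingers and crank_handle above 0.2 N), for 0.05 s.
2. the handle has been pushed past halfway (value of joint wheel between 3.1 and 4.5 rad and contact force between the fingers and crank_handle above 0.2 N), for 0.05 s.
3. the handle has been pushed through the last quarter (value of joint wheel between 4.7 and 6.6 rad and contact force between the fingers and crank_handle above 0.2 N), for 0.05 s.
At the end, for the whole second after the job is handed in: The wheel stands one full turn clockwise from its start, joint 6.283 within 0.24 rad (14 degrees: handle within about 17 mm of the pointer's line), at rest, nothing touched by the robot (value of joint wheel between 6.043 and 6.523 rad and velocity of joint wheel between -0.05 and 0.05 rad/s).
It fails at once if the wheel is turned the wrong way by more than 0.5 rad (value of joint wheel below -0.5 rad).
It fails at once if the wheel runs on more than 0.6 rad past one turn (value of joint wheel above 6.883 rad).
It fails at once if the handle is pinched or shoved hard (over 25 N between fingers and handle) (contact force between the fingers and crank_handle above 25 N).
It fails at once if a thing lying around is moved or lifted by more than 20 mm (distance of any of can_sample, date_stamp, ferrule_cap_1, lane_end_0, lane_end_1 from where it was at the start of the episode above 0.02 m).
It also fails if it takes over 64 s, if anything falls off the work surface, if the arm or the gripper's body presses on something with over 40 N, if the wrist force passes 120 N, or if a joint passes its speed limit or range.

## Working session

There is one attempt and no reset: what is moved stays moved. The work goes in short steps, Python scripts to look and compute and a tool call to move; the robot and the scene stay as the last step left them, time stands still between calls to the robot, and variables do not carry over. Pictures are saved under pics/ and viewed, at most 10 in all, crops included, and the job is handed in when it is done.

Besides the shell and the picture viewer there is one more tool, called after "Emit:" as name([rows], argument=value, ...), one row to a line, values as JSON. jog_arm: Moves the arm, as the interface text tells. Its arguments: {"type":"object","properties":{"dp":{"type":"array"},"twist":{"type":"array"},"jaw":{"type":"number"}},"required":["dp","twist"]}

```bash
mkdir -p pics
cat > h.py <<'E'
import numpy as np, cv2
from plant import bot
def ray(cam,u,v,P=None):
    P=P or bot.camera_params(cam); R=np.array(P["R"]);t=np.array(P["t"])
    return -R.T@t, R.T@np.array([(u-P["cx"])/P["fx"],(v-P["cy"])/P["fy"],1.])
def at_z(cam,u,v,z):
    c,d=ray(cam,u,v); return c+d*(z-c[2])/d[2]
def proj(cam,X):
    P=bot.camera_params(cam); q=np.array(P["R"])@np.array(X,float)+np.array(P["t"])
    return P["fx"]*q[0]/q[2]+P["cx"],P["fy"]*q[1]/q[2]+P["cy"]
E
python3 - <<'E'
from h import *
o=bot.get_obs();print(o)
for c in("top","scene"):
    im=bot.capture(c);cv2.imwrite(f"pics/{c}0.png",im)
    for n in("crank_handle","guide_unit","wheel","wheel_centre","pointer_tip","handle_mid"):
        try:
            for r in bot.find_in(c,n)[:2]: 
                b=r["bbox"];print(c,n,np.round(b),round(r["confidence"],2),np.round(at_z(c,b[0],b[1],139 if n in("crank_handle","handle_mid") else 110)))
        except Exception as e: print(c,n,e)
E
```

```text
{'time': 0.0, 'joint_positions': array([-1.27699766e+00,  3.42737679e-01,  1.52501764e+00, -2.16075986e-05,
        1.27535121e+00, -1.46000388e-01]), 'dq': array([-7.48898160e-04,  4.19726755e-05, -7.72442976e-04,  1.27101818e-03,
       -1.56591774e-04,  7.56202463e-05]), 'tau': array([-5.21773145e-04, -4.31248462e+01, -2.44215560e+01,  7.16139749e-02,
        5.58968622e-02, -1.13845317e-04]), 'tool_pos': array([ 223.4214325 , -474.65197268,  226.03696438]), 'tcp_rot': array([-3.14009189e+00, -1.99798917e-04,  4.39805214e-01]), 'contact_force': array([ 0.4062284 , -0.41364151,  0.64631988]), 'moment': array([-0.01808367,  0.02435899,  0.01915407]), 'finger_force': 0.0, 'grip_width': 91.82006386375322}
top crank_handle [266. 190.   5.  11.] 0.66 [569.  32. 139.]
top guide_unit [286. 220.  87. 110.] 0.73 [509. -13. 110.]
top wheel [294. 198.  72.  67.] 0.79 [559. -30. 110.]
top wheel_centre [287. 222.  85. 110.] 0.65 [503. -15. 110.]
top pointer_tip [287. 219.  88. 106.] 0.96 [511. -15. 110.]
top pointer_tip [385. 183.  16.  19.] 0.38 [ 600. -236.  110.]
top handle_mid [268. 189.  15.  13.] 0.39 [570.  29. 139.]
scene crank_handle [259. 214.   9.  24.] 0.65 [566.  46. 139.]
scene crank_handle [302. 243. 128. 118.] 0.27 [464.  22. 139.]
scene guide_unit [303. 243. 126. 119.] 0.78 [482.   4. 110.]
scene wheel [295. 212.  79.  58.] 0.88 [552. -27. 110.]
scene wheel_centre [303. 246. 131. 122.] 0.72 [475.   9. 110.]
scene wheel_centre [143. 283.  28.  24.] 0.23 [563. 284. 110.]
scene pointer_tip [303. 243. 130. 116.] 0.86 [482.   4. 110.]
scene handle_mid [262. 213.  13.  20.] 0.69 [565.  40. 139.]
```

Run:
```python
import cv2
a=cv2.imread("pics/top0.png");b=cv2.imread("pics/scene0.png")
a=cv2.resize(a[150:290,220:400],None,fx=4.4,fy=4.2,interpolation=cv2.INTER_CUBIC)
cv2.imwrite("pics/a.png",a)
```

```text
(no output)
```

View pics/scene0.png

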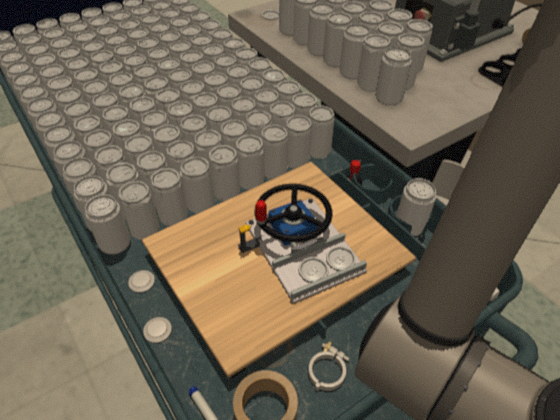

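View pics/a.png

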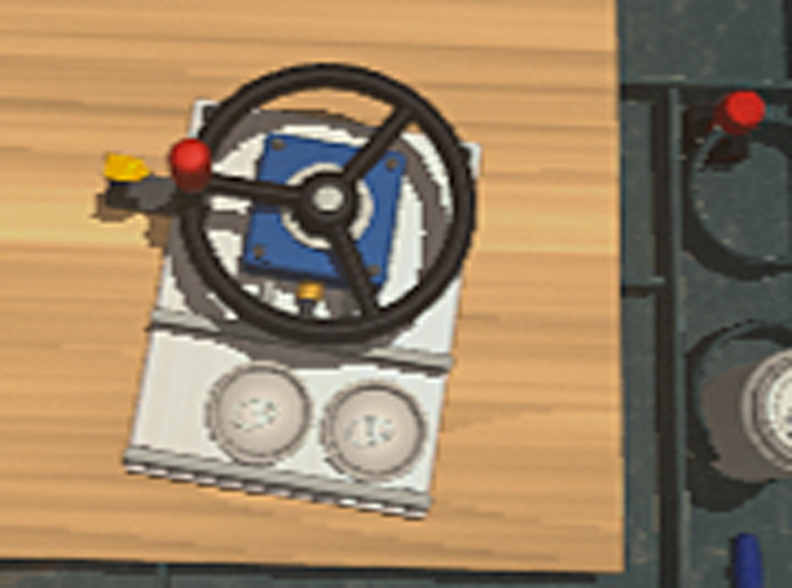

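Run:
```python
from h import *
hub=at_z("top",294.5,197.1,115); han=at_z("top",263.2,188.6,158); tip=at_z("top",253.4,190.4,109)
for n,p in(("han",han),("tip",tip)):
    d=(p-hub)[:2];print(n,p,np.hypot(*d),np.degrees(np.arctan2(d[1],d[0])))
print(hub)
# scene
for n,(u,v) in dict(hub=(293,212),han=(261,203)).items(): print(n,at_z("scene",u,v,115 if n=="hub" else 158))
b=at_z("scene",262,213,139);print(b)
m=bot.masks_of("top","wheel")[0]["pixels"]|False
ys,xs=np.nonzero(m);e=cv2.fitEllipse(cv2.convexHull(np.c_[xs,ys].astype(np.int32)));print(e,at_z("top",*e[0],110))
```

```text
han [566.17089647  38.28379681 158.        ] 69.16951316894254 84.43012099461819
tip [572.99385971  61.32052441 109.        ] 92.87146986931347 81.61896475965612
[559.45732532 -30.55913684 115.        ]
hub [551.51962188 -22.41692974 115.        ]
han [571.21920935  37.84765375 158.        ]
[564.00703788  40.66045055 139.        ]
((293.6976623535156, 198.08050537109375), (66.46073150634766, 70.24150848388672), 109.62602996826172) [558.25198832 -29.10138618 110.        ]
```

Emit:
jog_arm([
  [0.04, -0.024, 0],
  [0.05, -0.03, 0],
  [0.05, -0.03, 0],
  [0.05, -0.03, 0],
  [0.05, -0.03, 0],
  [0.05, -0.03, 0],
  [0.05, -0.03, 0],
  [0.05, -0.03, 0],
  [0.05, -0.03, 0],
  [0.05, -0.03, 0],
], twist=[0, 0, 0, 0, 0, 0, 0, 0, 0, 0], jaw=0.06)

```text
time: 2.0
tool_pos: [542.7, 1.4, 226.9]
tcp_rot: [3.141, -0.0, 0.44]
contact_force: [0.4, -0.8, -0.3]
grip_width: 59.7
finger_force: 0.0
```

Emit:
jog_arm([
  [0.03, -0.018, 0],
  [0, 0, 0],
  [0, 0, 0],
  [0, 0, 0],
  [0, 0, 0],
  [0, 0, 0],
  [0, 0, 0],
  [0, 0, 0],
  [0, 0, 0],
  [0, 0, 0],
], twist=[0, -10.5, -10.5, -10.5, -10.5, -10.5, -10.5, -10.5, -10.5, -10.5])

```text
time: 3.25
tool_pos: [561.2, 28.6, 226.7]
tcp_rot: [-3.142, 0.0, 2.095]
contact_force: [0.2, -0.7, -0.4]
grip_width: 59.8
finger_force: 0.0
```

Emit:
jog_arm([
  [0, 0, 0],
  [0, 0, 0],
  [0, 0, 0],
  [0, 0, 0],
  [0, 0, 0],
  [0, 0, 0],
  [0, 0, 0],
  [0, 0, 0],
  [0, 0, 0],
  [0, 0, 0],
], twist=[-10.5, -10.5, -10.5, -10.5, -10.5, -10.5, -10.5, -10.5, -10.5, -10.5])

```text
time: 4.5
tool_pos: [561.2, 28.7, 226.7]
tcp_rot: [-3.142, -0.0, -2.355]
contact_force: [-0.7, -0.4, -1.3]
grip_width: 60.1
finger_force: 0.0
```

Emit:
jog_arm([
  [0, 0, 0],
  [0, 0, 0],
  [0, 0, 0],
  [0, 0, 0],
  [0, 0, 0],
], twist=[-10.5, -10.5, -10.5, -4, 0])

```text
time: 5.12
tool_pos: [561.2, 28.7, 226.7]
tcp_rot: [3.142, -0.0, -1.743]
contact_force: [-0.4, -0.1, -0.2]
grip_width: 60.2
finger_force: 0.0
```

Run:
```python
from h import *
P=bot.camera_params("wrist");print(bot.get_obs()["joint_positions"])
im=bot.capture("wrist");cv2.imwrite("pics/w.png",im)
R=np.array(P["R"]);t=np.array(P["t"]);c=-R.T@t;print(c)
def wz(u,v,z):
    a=np.array([(u-P["cx"])/P["fx"],(v-P["cy"])/P["fy"]]);r=np.hypot(*a)
    d=R.T@np.r_[a/r*np.sin(r),np.cos(r)];return c+d*(z-c[2])/d[2]
for n,z in(("crank_handle",139),("wheel",112)):
    for r in bot.find_in("wrist",n)[:2]:
        b=r["bbox"];print(n,np.round(b),r["confidence"],wz(b[0],b[1],z))
for X in([567,40,161],[558.5,-29.5,115]):
    q=R@np.array(X)+t;th=np.arctan2(np.hypot(q[0],q[1]),q[2]);s=th/np.hypot(q[0],q[1]);print(X,P["cx"]+P["fx"]*q[0]*s,P["cy"]+P["fy"]*q[1]*s)
```

```text
[-8.53061241e-02  4.10042869e-01  1.42034450e+00 -4.32758657e-05
  1.31123166e+00 -3.05507709e+00]
[549.53845319 -43.6445727  384.98621578]
crank_handle [275. 236.  28.  42.] 0.75 [571.45942929  42.06779788 139.        ]
wheel [273. 155. 178. 198.] 0.82 [562.85382537 -19.78012887 112.        ]
[567, 40, 161] 279.49125154043764 242.90941352899074
[558.5, -29.5, 115] 275.8249208128647 143.07705258004285
```

View pics/w.png

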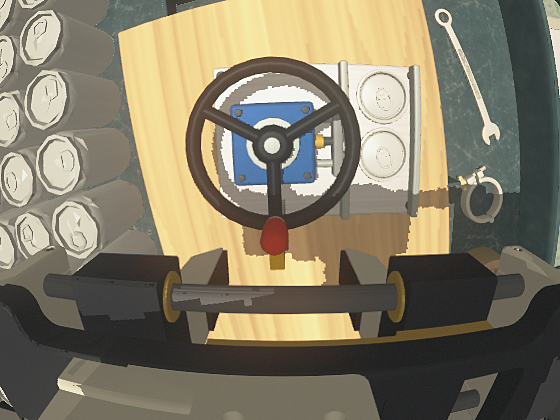

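Emit:
jog_arm([
  [-0.0135, -0.0065, 0],
  [0, 0, 0],
  [0, 0, 0.02],
  [0, 0, 0.02],
  [0, 0, 0.02],
  [0, 0, 0.02],
  [0, 0, 0.019],
  [0, 0, 0],
], twist=[0, 0, 0, 0, 0, 0, 0, 0])

```text
time: 6.28
tool_pos: [569.0, 41.0, 126.3]
tcp_rot: [3.138, -0.0, -1.742]
contact_force: [-0.5, 0.0, -0.2]
grip_width: 59.7
finger_force: 0.0
```

Emit:
jog_arm([
  [0, -0.006, 0],
  [0, -0.006, 0],
  [0, -0.006, 0],
  [0.0028, -0.0084, 0],
  [0.0028, -0.0084, 0],
  [0.0028, -0.0084, 0],
  [0.0028, -0.0084, 0],
  [0.0028, -0.0084, 0],
  [0.0028, -0.0084, 0],
  [0.0028, -0.0084, 0],
], twist=[0, 0, 0, 7, 7, 7, 7, 7, 7, 7])

```text
time: 7.52
tool_pos: [627.2, -7.4, 128.0]
tcp_rot: [3.141, 0.0, -2.601]
contact_force: [-1.0, 2.4, 2.1]
grip_width: 60.1
finger_force: 1.4
```

```bash
cat > st.py <<'E'
from h import *
C=np.array([561,-28.5]);o=bot.get_obs();p=o["tool_pos"][:2];y=o["tcp_rot"][2]
x=np.array([np.cos(y),np.sin(y)]);ty=np.array([np.sin(y),-np.cos(y)])
d=C-p;print("centre in tool",d@x,d@ty,"yaw",np.degrees(y),"F",o["contact_force"],"z",o["tool_pos"][2],"j6",o["joint_positions"][5],o["time"],p)
# handle on pad line: tool y=19, x s.t. |h-C|=70
cx,cy=d@x,d@ty; hx=cx-np.sqrt(70**2-(19-cy)**2); h=p+hx*x+19*ty-C
print("pad x",hx,"handle phi",np.degrees(np.arctan2(h[1],h[0])),"turn(deg)",(82.5-np.degrees(np.arctan2(h[1],h[0])))%360)
E
python3 - <<'E'
from st import *
im=bot.capture("wrist");cv2.imwrite("pics/w2.png",im)
E
```

```text
centre in tool 67.6001414427784 15.966427020467076 yaw -149.02176181679803 F [-1.02805904  2.39204853  2.12237544] z 128.0499131994823 j6 -2.2462137400287387 7.525 [627.17596961  -7.39438557]
pad x -2.3340950582219477 handle phi 33.46202932008386 turn(deg) 49.03797067991614
```

View pics/w2.png

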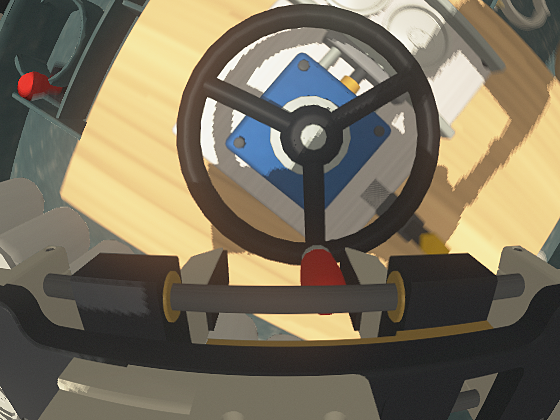

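Emit:
jog_arm([
  [0.0028, -0.0084, 0],
  [0.0028, -0.0084, 0],
  [0.0028, -0.0084, 0],
  [0.0028, -0.0084, 0],
  [0.0028, -0.0084, 0],
  [0.0028, -0.0084, 0],
  [0.0028, -0.0084, 0],
  [0.0028, -0.0084, 0],
  [0.0028, -0.0084, 0],
  [0.0028, -0.0084, 0],
], twist=[7, 7, 7, 7, 7, 7, 7, 7, 7, 7])

```text
time: 8.82
tool_pos: [600.8, -86.3, 128.0]
tcp_rot: [3.14, 0.001, 2.462]
contact_force: [1.0, 1.4, -0.6]
grip_width: 60.3
finger_force: 1.4
```

```bash
python3 st.py
```

```text
centre in tool 67.23951426753315 19.9730894995666 yaw 141.08631676828952 F [ 0.96961006  1.41885062 -0.57800119] z 128.0134252282083 j6 -1.1612961779703967 8.825 [600.77253183 -86.27735105]
pad x -2.753721811575474 handle phi -39.71019347841521 turn(deg) 122.21019347841522
```

Emit:
jog_arm([
  [0.0026, -0.0084, 0],
  [0.0026, -0.0084, 0],
  [0.0026, -0.0084, 0],
  [0.0026, -0.0084, 0],
  [0.0026, -0.0084, 0],
  [0.0026, -0.0084, 0],
  [0.0026, -0.0084, 0],
  [0.0026, -0.0084, 0],
  [0.0026, -0.0084, 0],
  [0.0026, -0.0084, 0],
], twist=[7, 7, 7, 7, 7, 7, 7, 7, 7, 7])

```text
time: 10.07
tool_pos: [518.4, -90.4, 128.0]
tcp_rot: [3.139, 0.0, 1.24]
contact_force: [2.9, -1.1, -1.9]
grip_width: 59.9
finger_force: 1.3
```

```bash
python3 st.py
```

```text
centre in tool 72.38112100202049 20.169609169757248 yaw 71.07221039356979 F [ 2.87306688 -1.11729486 -1.90586061] z 128.00594656368978 j6 0.01214548020682014 10.075 [518.44228245 -90.42479704]
pad x 2.390893009892764 handle phi -109.88517228718659 turn(deg) 192.3851722871866
```

Emit:
jog_arm([
  [0.0029, -0.0084, 0],
  [0.0029, -0.0084, 0],
  [0.0029, -0.0084, 0],
  [0.0029, -0.0084, 0],
  [0.0029, -0.0084, 0],
  [0.0029, -0.0084, 0],
  [0.0029, -0.0084, 0],
  [0.0029, -0.0084, 0],
  [0.0029, -0.0084, 0],
  [0.0029, -0.0084, 0],
], twist=[7, 7, 7, 7, 7, 7, 7, 7, 7, 7])

```text
time: 11.32
tool_pos: [488.7, -12.4, 128.0]
tcp_rot: [3.14, -0.001, 0.019]
contact_force: [0.5, -2.6, -0.8]
grip_width: 60.2
finger_force: 1.3
```

```bash
python3 st.py
```

```text
centre in tool 71.9378887552815 17.481269217536163 yaw 1.084973356033483 F [ 0.54398719 -2.5583001  -0.7842099 ] z 128.037461565605 j6 1.3710774587781462 11.325 [488.74399703 -12.38402511]
pad x 1.954366003062205 handle phi -177.67183103959115 turn(deg) 260.17183103959115
```

Emit:
jog_arm([
  [0.0029, -0.0085, 0],
  [0.0029, -0.0085, 0],
  [0.0029, -0.0085, 0],
  [0.0029, -0.0085, 0],
  [0.0029, -0.0085, 0],
  [0.0029, -0.0085, 0],
  [0.0029, -0.0085, 0],
  [0.0029, -0.0085, 0],
  [0.0029, -0.0085, 0],
  [0, 0, 0],
], twist=[7, 7, 7, 7, 7, 7, 7, 7, 7, 0])

```text
time: 12.58
tool_pos: [543.8, 41.7, 127.8]
tcp_rot: [-3.141, -0.001, -1.076]
contact_force: [0.0, 0.1, 0.6]
grip_width: 59.5
finger_force: 0.0
```

Run:
```python
from st import *
im=bot.capture("wrist");cv2.imwrite("pics/w3.png",im)
```

```text
centre in tool 70.00474897503597 18.18045008267437 yaw -61.64752799757894 F [0.00855236 0.11116508 0.57679771] z 127.81279843541837 j6 2.5829925413840678 12.575 [543.75471396  41.7409692 ]
pad x 0.009546725645961374 handle phi 119.02329806223067 turn(deg) 323.47670193776935
```

View pics/w3.png

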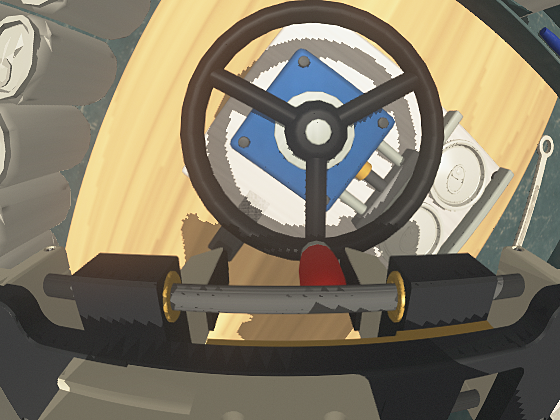

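Emit:
jog_arm([
  [0.0019, -0.006, 0],
  [0.0019, -0.006, 0],
  [0.0019, -0.006, 0],
  [0.0019, -0.006, 0],
  [0.0019, -0.006, 0],
  [0.0005, -0.003, 0],
  [0.0005, -0.002, 0],
  [0, 0, 0],
], twist=[5, 5, 5, 5, 5, 0, 0, 0])

```text
time: 13.62
tool_pos: [579.4, 41.3, 127.7]
tcp_rot: [-3.142, -0.0, -1.513]
contact_force: [-1.6, -0.5, 0.9]
grip_width: 59.8
finger_force: 0.8
```

Run:
```python
from st import *
im=bot.capture("wrist");cv2.imwrite("pics/w4.png",im)
```

```text
centre in tool 68.58433755819175 22.396881664620967 yaw -86.71117733080122 F [-1.63127716 -0.47468255  0.89963547] z 127.70076817062726 j6 3.0235584863744083 13.625 [579.42536136  41.25627373]
pad x -1.3331938266945542 handle phi 90.50734480580304 turn(deg) 351.99265519419697
```

View pics/w4.png

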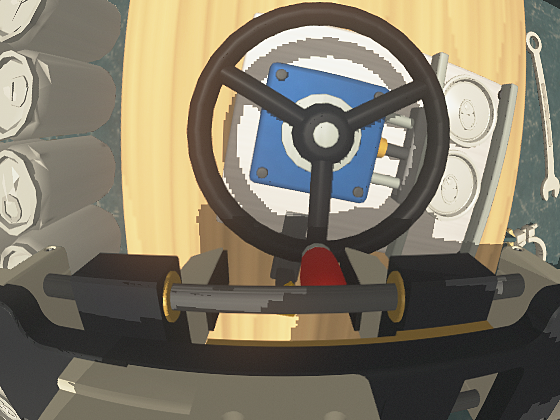

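Emit:
jog_arm([
  [0.0003, -0.004, 0],
  [0.0003, -0.004, 0],
  [0, -0.0015, 0],
  [0, 0, 0],
  [0, 0.01, 0],
  [0, 0.009, 0],
  [0, 0, 0],
], twist=[0, 0, 0, 0, 0, 0, 0])

```text
time: 14.55
tool_pos: [569.3, 40.2, 127.9]
tcp_rot: [3.142, -0.0, -1.515]
contact_force: [0.7, -0.6, 0.2]
grip_width: 60.1
finger_force: 0.0
```

Emit:
jog_arm([
  [0, 0, -0.02],
  [0, 0, -0.03],
  [0, 0, -0.03],
  [-0.01, 0, -0.03],
  [-0.04, 0, 0],
  [-0.04, 0, 0],
  [0, 0, 0],
], twist=[0, 0, 0, 0, 0, 0, 0])

```text
time: 15.42
tool_pos: [565.2, 113.6, 236.7]
tcp_rot: [-3.141, 0.021, -1.485]
contact_force: [0.0, -0.3, 0.5]
grip_width: 59.9
finger_force: 0.0
```

Run:
```python
from h import *
print(bot.get_obs()["tool_pos"])
cv2.imwrite("pics/w5.png",bot.capture("wrist"))
```

```text
[565.15409533 113.62503942 236.74938709]
```

View pics/w5.png

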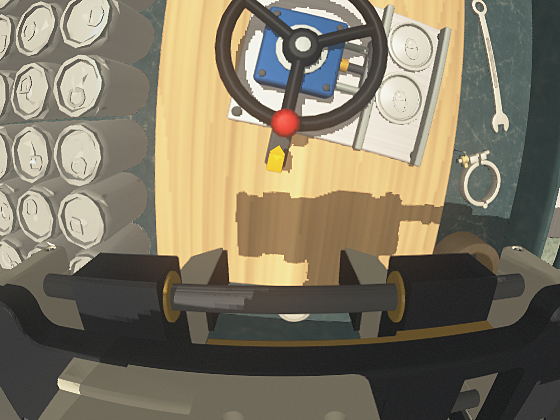

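The wrist view shows the hub at (303,44), the handle at (285,122) and the pointer tip at (277,152). They are in line, and the hand is clear.

```bash
python3 -c "
from plant import bot
print(bot.close_job())"
```

```text
the job is handed in; nothing more can be done
None
```

I pushed the wheel one full turn clockwise: the last wrist picture shows the handle back in line with the pointer and the hand clear. The job is handed in, but no verdict came back.

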